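# Sweep pipe off-cuts into the scrap tray

### The arm

A 6-joint arm with a two-finger parallel gripper is mounted at the origin on the work surface. World frame = base frame: x ahead of the robot, y to its left, z up, the work surface at z = 0. Lengths are in m, angles in rad, forces in N, time in s.
With the tool pointing down it reaches from about 0.375 to 0.975 m from the base axis. Payload 3.8 kg.
Tool frame: the origin (TCP) lies midway between the tips of the shut fingers; the grasp point (between the pads) lies 19 mm behind it (ctrl.hold_point_z is the distance from the TCP to the grasp point, in m); z points along the fingers, y is the direction in which the jaws open and shut (so a half turn about z gives the same grasp; the last joint's range is limited). The gripper opens to 85 mm and grips with 20 to 120 N. Pads are 22 mm wide; open, the fingers measure 114 mm over their backs; the gripper's body (76 mm by 85 mm) begins 54 mm behind the grasp point. The pads swing forward as they close: fully open they stand 13 mm farther back than shut.
Start: joints at [1.146, 0.264, 1.604, -0, 1.274, -0.037], TCP at [0.255, 0.625, 0.207] pointing down, gripper open.
Joint ranges: [-2.63, 2.63], [-0.94, 2.18], [0.31, 2.57], [-1.31, 4.45], [0, 2.66], [-2.55, 2.55]. Speed limits (rad/s): [2.57, 2.57, 3.14, 3.14, 3.14, 3.14].

### API

Orientations are given as a rotation vector (axis times angle).
In Python, from workcell import ctrl gives the robot as it stands.
- The arm moves only by the shell command python3 -m jog 'ROWS' [FORCE]. ROWS is JSON, a list of rows, each a list of 7 numbers: the shift along the tool's x, y, z in m, then the turn, a rotation vector about the tool's x, y, z in degrees, then the opening, from 0 (shut) to 1 (fully open). In form: [[x, y, z, ax, ay, az, grip], ...]. A call has exactly 8 rows; each row shifts and turns the commanded pose from where the row before left it, along the tool's axes as they then stand; what a row does not reach is not made up. A row lasts 1/8 s, in which the tool goes at most 62.5 mm and 10.7 degrees, less where a joint would pass 70% of its speed; a pose out of reach is approached as far as the arm can. A call is refused whole if a number of a shift passes 0.0625 or a number of a turn 10.7, either way. A call with a gripper value outside its range is refused whole. The fingers move at their own pace and stop on an object; FORCE is the grip in N (left out, the last holds). Time passes only in rows, so rows that do not move let the fingers close, or fill a call up. It gives the time, the measured TCP pose, the force and the opening at its end, in the units of the state.
- ctrl.observe(): the state, without advancing time (a new reading comes with each control period).
- ctrl.grab_frame(name): name is "scene" or "top" or "wrist"; returns (picture, depth): 400x640x3 uint8, red, green, blue; 400x640 float32, m along the optical axis (not along the pixel's ray), 0 where there is no reading.
- ctrl.calibration(name): a dict with "K" (3x3 intrinsics, pixels), "k1" (the pictures are not rectified: a ray, as slopes to the right and down, at radius r is drawn at 1 + k1 r^2 times it, then the intrinsics apply), "R" (3x3) and "t" (3): a world point X has camera coordinates R X + t. Camera axes: x right, y down, z forward; pixel columns grow to the right and rows downward; lengths in m; the calibration is good to about 2 mm. A picture is of the moment at which its call begins: read the wrist's pose just before it. calibration takes no time and is no camera call; for the wrist camera it gives the pose at the moment of the call.
- ctrl.job_done(): hands the job in, once; it reports no verdict.
Trained networks look in the newest picture that a camera, given by its name, has taken for a name from the list of things; names that differ only in an ending like _2 or _b are one class to them, and where a whole thing is asked for, a point or a joint stands for the part that bears it (a point fixed in the world has none). Each returns a list of dicts, best first, with "score" (0 to 1); they miss things now and then, are a little off and sometimes report something else, mostly with a low value. They report only what shows in the picture. A call takes as long as a camera call.
- ctrl.find_in(camera, label): "rect" ([left, top, right, bottom] in pixels, round what is visible of it).
- ctrl.regions_of(camera, label): "region" (400x640 bool, what is visible of it) and "rect" ([left, top, right, bottom] in pixels, round what is visible of it).
- ctrl.mark_of(camera, label): "pixel" ([row, column] in pixels: a listed point, or the origin of a listed thing).
The state is a dict: "time": time; "qpos": joint angles; "qd": joint speeds; "joint_torque": joint torques, N m; "eef_pos": TCP position; "tcp_rot": TCP orientation; "contact_force": force on the tool from outside, world axes, zero at the start; "moment": the same for the moment, N m; "opening": opening from 0.0 (shut) to 1.0 (fully open).
Only numpy, scipy, OpenCV 4.12 (cv2) and the standard library are available. Lean on these libraries where they do the work, as an engineer would, in place of code of your own. Each camera call takes 0.05 s, during which the arm holds its last target. There are 200 camera calls.

### The job

Clear the welding plate: with the closed fingers, sweep the three plain pipe off-cuts across the plate and over its edge into the scrap tray, which is the open tray without partitions tucked under one side of the plate. Only push them, do not pick them up. Leave the flange and the hex plug where they stand on the plate, and everything else on the bench too.

Things in the scene. Friction and masses are not known exactly. Their poses are not given: they have to be found in the camera images.
- plate: fixed raised welding plate, 280 x 280 mm, top face 60 mm above its origin (underside centre, on the bench). Its y axis runs from one tray to the other, its x axis along the trays. The top has no rim, and its last 20 mm at either y end overhang. The off-cuts, flange and hex plug stand on it, each in a row of its own across the plate (rows parallel to its y axis, about 52 mm apart along its x), in any order, so that each off-cut can be pushed straight along y to either tray
- scrap_tray: fixed empty open sheet-steel tray without partitions, 290 (x) x 130 (y) x 36 mm tall, wall 3 mm, at the +y or the -y end of the plate, axes parallel to the plate's. Its inner rim is tucked 10 mm beneath the plate's overhang and below the top. Origin: underside centre, 195 mm from the plate's centre
- stock_tray: fixed tray of the same outside size at the opposite end of the plate, divided by thin partitions into eight compartments with fittings in them. Nothing should go in. Origin: underside centre
- offcut_a_mid (a point): a plain off-cut of steel pipe: smooth ring 30 mm outside diameter, 4 mm wall, 18 mm tall, about 45 g, standing on end on the plate. This point is the middle of the ring (on its axis, half way up)
- offcut_b_mid (a point): a plain off-cut of steel pipe: smooth ring 30 mm outside diameter, 4 mm wall, 22 mm tall, about 55 g, standing on end on the plate. This point is the middle of the ring (on its axis, half way up)
- offcut_c_mid (a point): a plain off-cut of steel pipe: smooth ring 30 mm outside diameter, 4 mm wall, 26 mm tall, about 65 g, standing on end on the plate. This point is the middle of the ring (on its axis, half way up)
- offcut_a: the 18 mm tall off-cut ring; origin at the centre of its underside, z along the ring's axis
- offcut_b: the 22 mm tall off-cut ring; origin at the centre of its underside, z along the ring's axis
- offcut_c: the 26 mm tall off-cut ring; origin at the centre of its underside, z along the ring's axis
- flange: good steel pipe flange on the plate, to be left: disc 44 mm diameter, 10 mm thick, with a 28 mm hub, 22 mm tall in all; origin underside centre
- hex_plug: good threaded plug on the plate, to be left: hexagon 32 mm across flats, 14 mm tall, with a 27 mm threaded stub upwards, 36 mm tall in all; origin underside centre
- hammer: loose hammer lying on the bench to the right, leave alone; about 260 mm long, origin near its middle, underside
- wire_brush: loose brush lying on the bench to the left, leave alone; about 200 mm long, origin near its middle, underside
- spray_can: loose can standing on the bench to the right, leave alone; 52 mm diameter, 150 mm tall, origin underside centre
- pipe_piece: loose piece of wide pipe standing on the bench to the left, leave alone; 60 mm diameter, 90 mm tall, origin underside centre

How it is judged:
By the outcome, as a careful person would: the job done as asked, in the order asked, and still so for the second after the job is handed in, with the robot touching nothing.
It also fails if it takes over 58 s, if anything falls off the work surface, if the arm or the gripper's body presses on something with over 40 N, if the wrist force passes 120 N, or if a joint passes its speed limit or range.

## Working session

There is one attempt and no reset: what is moved stays moved. The work goes in short steps, Python scripts to look and compute and a shell command to move; the robot and the scene stay as the last step left them, time stands still between calls to the robot, and variables do not carry over. Pictures are saved under pics/ and viewed, about 8 in all and at most 12, crops included, and the job is handed in when it is done.

```bash
mkdir -p pics; ls
cat > h.py <<'E'
import numpy as np, cv2
from workcell import ctrl
def ray(cam,px,cal=None):
    c=cal or ctrl.calibration(cam);K=np.array(c["K"]);R=np.array(c["R"]);t=np.array(c["t"])
    d=np.array([(px[1]-K[0,2])/K[0,0],(px[0]-K[1,2])/K[1,1]]);u=d.copy()
    for _ in range(20): u=d/(1+c["k1"]*(u@u))
    return -R.T@t, R.T@np.r_[u,1]
def onz(cam,px,z,cal=None):
    o,d=ray(cam,px,cal); return o+d*(z-o[2])/d[2]
def proj(cam,X,cal=None):
    c=cal or ctrl.calibration(cam);K=np.array(c["K"])
    p=np.array(c["R"])@X+np.array(c["t"]);u=p[:2]/p[2];u=u*(1+c["k1"]*(u@u));return K[:2,:2]@u+K[:2,2]
E
python3 - <<'E'
from h import *
s=ctrl.observe();print({k:np.round(v,3) for k,v in s.items()})
for cam in("top","scene"):
    im,d=ctrl.grab_frame(cam);cv2.imwrite(f"pics/{cam}0.png",im[...,::-1]);np.save(f"d_{cam}.npy",d)
    c=ctrl.calibration(cam);print(cam,np.round(-np.array(c["R"]).T@c["t"],3))
    for l in("plate","scrap_tray","stock_tray","offcut_a","offcut_a_mid","offcut_b_mid","offcut_c_mid","flange","hex_plug"):
        for r in ctrl.mark_of(cam,l)[:4]:
            px=r["pixel"];z=0.06 if l[0] in"fho" else 0
            if "mid" in l:z=.071
            print(l,round(r["score"],2),np.round(px),np.round(onz(cam,px,z),3),round(float(d[int(px[0]),int(px[1])]),3))
E
```

```text
pics
{'time': np.float64(0.0), 'qpos': array([ 1.146,  0.265,  1.605,  0.   ,  1.274, -0.037]), 'qd': array([ 0.001,  0.   , -0.002, -0.001, -0.001,  0.   ]), 'joint_torque': array([-0.0000e+00, -5.1509e+01, -3.6732e+01,  0.0000e+00,  1.3000e-02,
        0.0000e+00]), 'eef_pos': array([0.255, 0.624, 0.206]), 'tcp_rot': array([-6.050e-01, -3.082e+00,  3.000e-03]), 'contact_force': array([ 0.586,  0.543, -0.566]), 'moment': array([ 0.017, -0.019,  0.015]), 'opening': np.float64(0.998)}
top [0.405 0.006 1.12 ]
scrap_tray 0.63 [186. 383.] [ 0.601 -0.226  0.   ] 1.136
offcut_a 0.54 [206. 309.] [ 0.538 -0.009  0.06 ] 1.07
offcut_a 0.4 [148. 337.] [ 0.701 -0.091  0.06 ] 1.092
offcut_a 0.4 [228. 305.] [0.479 0.002 0.06 ] 1.063
offcut_a_mid 0.52 [149. 339.] [ 0.693 -0.093  0.071] 1.074
offcut_b_mid 0.64 [223. 304.] [0.491 0.004 0.071] 1.066
offcut_c_mid 0.4 [210. 302.] [0.525 0.01  0.071] 1.068
flange 0.73 [172. 297.] [0.634 0.023 0.06 ] 1.06
hex_plug 0.46 [186. 299.] [0.593 0.018 0.06 ] 1.037
scene [1.191 0.083 1.223]
plate 0.62 [233. 315.] [ 0.586 -0.028  0.   ] 1.297
plate 0.59 [226. 334.] [0.556 0.018 0.   ] 1.288
scrap_tray 0.59 [230. 244.] [ 0.605 -0.222  0.   ] 1.367
stock_tray 0.57 [238. 385.] [0.573 0.16  0.   ] 1.356
offcut_a 0.57 [188. 330.] [ 0.474 -0.003  0.06 ] 1.37
offcut_a 0.46 [205. 329.] [0.528 0.001 0.06 ] 1.312
offcut_a 0.43 [260. 291.] [ 0.699 -0.072  0.06 ] 1.247
offcut_a_mid 0.6 [257. 286.] [ 0.699 -0.084  0.071] 1.261
offcut_b_mid 0.44 [260. 289.] [ 0.705 -0.074  0.071] 1.243
offcut_b_mid 0.41 [188. 332.] [0.48  0.001 0.071] 1.369
offcut_c_mid 0.64 [201. 328.] [ 0.522 -0.003  0.071] 1.335
offcut_c_mid 0.44 [245. 338.] [0.645 0.04  0.071] 1.273
flange 0.6 [243. 334.] [0.638 0.03  0.06 ] 1.261
hex_plug 0.53 [223. 332.] [0.582 0.017 0.06 ] 1.281
hex_plug 0.44 [255. 286.] [ 0.687 -0.086  0.06 ] 1.262
hex_plug 0.35 [260. 504.] [0.621 0.457 0.06 ] 1.314
```

Run:
```python
import cv2,numpy as np
a=cv2.imread("pics/top0.png")[90:290,180:460];b=cv2.imread("pics/scene0.png")
cv2.imwrite("pics/topc.png",cv2.resize(a,None,fx=2.8,fy=2.8,interpolation=2))
cv2.imwrite("pics/scenec.png",cv2.resize(b[130:340,180:460],None,fx=2.8,fy=2.8,interpolation=2))
```

```text
(no output)
```

View pics/topc.png

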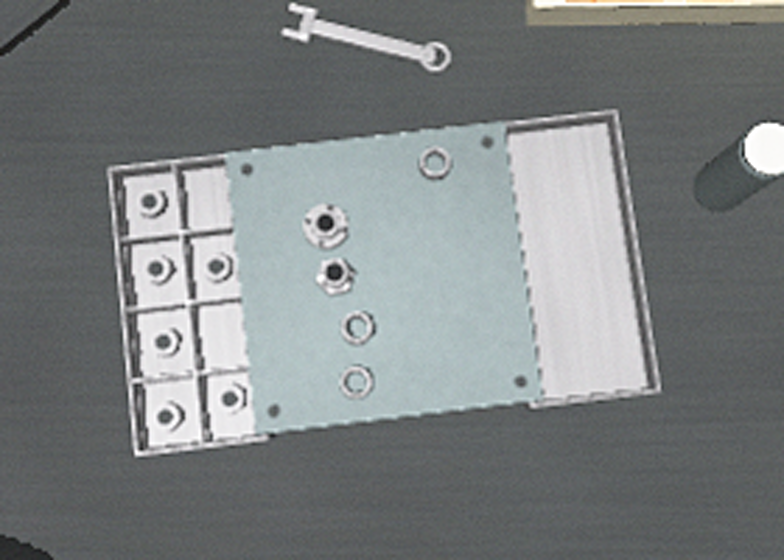

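View pics/scenec.png

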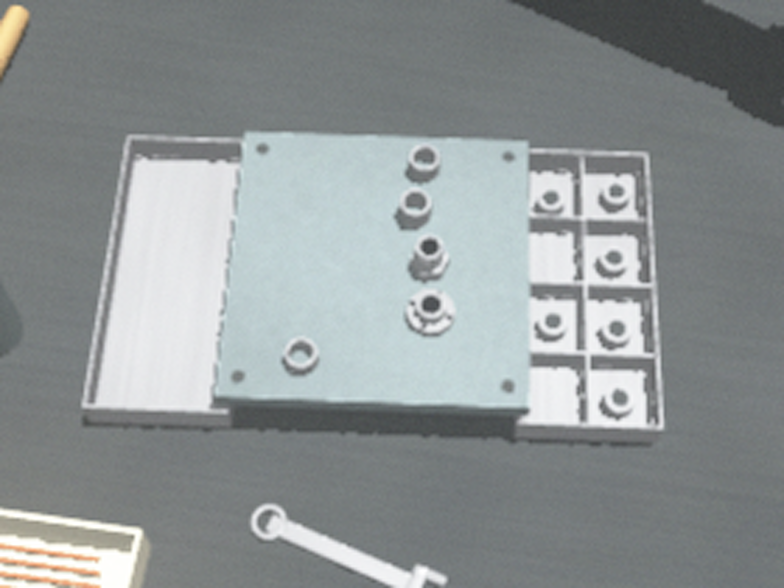

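The top view shows the scrap tray on the right, at the world −y end, and the partitioned tray on the left. Picture positions (col,row) are: rings at about (335,148), (308,207) and (307,226), flange (296,170), hex plug (300,188). The scene view agrees. Next I'll measure with depth from both cameras.

Run:
```python
from h import *
from scipy import ndimage as N
for cam in("top","scene"):
    d=np.load(f"d_{cam}.npy");c=ctrl.calibration(cam);K=np.array(c["K"]);R=np.array(c["R"]);t=np.array(c["t"])
    v,u=np.mgrid[:400,:640];s=np.stack([(u-K[0,2])/K[0,0],(v-K[1,2])/K[1,1]],-1);w=s.copy()
    for _ in range(15): w=s/(1+c["k1"]*(w**2).sum(-1,keepdims=True))
    P=(np.dstack([w*d[...,None],d])-t)@R
    ok=(d>0)&(abs(P[...,0]-.58)<.19)&(abs(P[...,1]+.02)<.19)
    m=ok&(abs(P[...,2]-.06)<.008)
    lab,n=N.label(m);k=1+np.argmax(N.sum(m,lab,range(1,n+1)));q=P[lab==k]
    print(cam,"plate z",np.median(q[:,2]).round(4),"std",q[:,2].std().round(4))
    r=cv2.minAreaRect(q[:,:2].astype(np.float32)*1000);print(np.round(r[0],1),np.round(r[1],1),round(r[2],2))
    m2=ok&(P[...,2]>np.median(q[:,2])+.0075)&(P[...,2]<.12);lab,n=N.label(m2,np.ones((3,3)))
    for i in range(1,n+1):
        p=P[lab==i]
        if len(p)>12: print(len(p),"bbox ctr",np.round((p.min(0)+p.max(0))/2,3)[:2],"mean",p.mean(0)[:2].round(3),"z90",np.percentile(p[:,2],90).round(3))
# ring-mid triangulation
```

```text
top plate z 0.0596 std 0.002
[590.3 -29.5] [280.6 282.3] 5.9
56 bbox ctr [ 0.697 -0.081] mean [ 0.697 -0.082] z90 0.08
182 bbox ctr [0.637 0.026] mean [0.636 0.026] z90 0.084
126 bbox ctr [0.586 0.017] mean [0.584 0.017] z90 0.097
58 bbox ctr [ 0.535 -0.004] mean [ 0.535 -0.003] z90 0.087
52 bbox ctr [ 0.483 -0.   ] mean [ 0.484 -0.   ] z90 0.084
scene plate z 0.0608 std 0.0024
[586.3 -26.8] [284.8 281.4] 5.5
89 bbox ctr [0.481 0.001] mean [0.481 0.001] z90 0.085
103 bbox ctr [ 0.533 -0.001] mean [ 0.534 -0.   ] z90 0.087
152 bbox ctr [0.586 0.02 ] mean [0.589 0.021] z90 0.099
202 bbox ctr [0.636 0.029] mean [0.637 0.028] z90 0.084
82 bbox ctr [ 0.695 -0.08 ] mean [ 0.696 -0.08 ] z90 0.081
```

```bash
python3 -m jog '[[0,0,0,0,0,10.3,0],[0,0,0,0,0,10.3,0],[0,0,0,0,0,10.3,0],[0,0,0,0,0,10.3,0],[0,0,0,0,0,10.3,0],[0,0,0,0,0,10.3,0],[-0.05,0.0135,0,0,0,0,0],[-0.05,0.0135,0,0,0,0,0]]' 30
python3 -m jog '[[-0.05,0.0135,0,0,0,0,0],[-0.05,0.0135,0,0,0,0,0],[-0.05,0.0135,0,0,0,0,0],[-0.05,0.0135,0,0,0,0,0],[-0.05,0.0135,0,0,0,0,0],[-0.05,0.0135,0,0,0,0,0],[-0.05,0.0135,0,0,0,0,0],[-0.05,0.0135,0,0,0,0,0]]'
cat > s.py <<'E'
from h import *
from scipy.spatial.transform import Rotation as Ro
s=ctrl.observe();R=Ro.from_rotvec(s["tcp_rot"]).as_matrix();p=np.array(s["eef_pos"])
print(round(float(s["time"]),2),p.round(4),"toolx",R[:,0].round(3),"z",R[:,2].round(3),"F",np.round(s["contact_force"],1),"op",s["opening"])
for n,q in dict(near=(.482,0),second=(.534,-.002),far=(.696,-.081),hexp=(.586,.018),flange=(.637,.027),plate=(.588,-.028)).items():
    print(n,"in tool axes from TCP",(R.T@(np.r_[q,.06]-p)).round(4))
E
python3 s.py
```

```text
time: 2.0
eef_pos: [0.2927, 0.5275, 0.2073]
tcp_rot: [2.101, 2.336, 0.0]
contact_force: [1.1, -0.7, 0.3]
opening: 0.002
time: 3.0
eef_pos: [0.4421, 0.1401, 0.2079]
tcp_rot: [2.102, 2.334, 0.002]
contact_force: [1.3, -0.3, -0.2]
opening: 0.002
3.0 [0.4421 0.1401 0.2079] toolx [-0.104  0.995  0.   ] z [ 0.001  0.    -1.   ] F [ 1.3 -0.3 -0.2] op 0.0023921847043492698
near in tool axes from TCP [-0.1435  0.0249  0.1479]
second in tool axes from TCP [-0.151   0.0764  0.148 ]
far in tool axes from TCP [-0.2464  0.2293  0.1481]
hexp in tool axes from TCP [-0.1365  0.1302  0.148 ]
flange in tool axes from TCP [-0.1329  0.1818  0.1481]
plate in tool axes from TCP [-0.1825  0.1274  0.148 ]
```

```bash
python3 -m jog '[[-0.05,0.0125,0,0,0,0,0],[-0.048,0.0125,0,0,0,0,0],[0,0,0.04,0,0,0,0],[0,0,0.04,0,0,0,0],[0,0,0.03,0,0,0,0],[0,0,0.02,0,0,0,0],[0,0,0.011,0,0,0,0],[0,0,0,0,0,0,0]]'
cat > look.py <<'E'
import sys
from h import *
im,d=ctrl.grab_frame("wrist");im2,_=ctrl.grab_frame("scene")
a=cv2.resize(im,(560,350));b=cv2.resize(im2[130:340,180:460],(400,300))
o=np.zeros((350,800,3),np.uint8)
cv2.imwrite(f"pics/{sys.argv[1]}.png",np.vstack([a[:, :, ::-1][:, :560],cv2.resize(im2[130:305,180:460],(560,350))[...,::-1]])[:600])
E
python3 look.py n1;python3 s.py
```

```text
time: 4.0
eef_pos: [0.4762, 0.0468, 0.0661]
tcp_rot: [-2.102, -2.334, 0.001]
contact_force: [0.2, -0.3, -0.6]
opening: -0.0
4.1 [0.4775 0.0469 0.0674] toolx [-0.104  0.995 -0.   ] z [ 0.002  0.    -1.   ] F [ 0.7 -0.5  0. ] op 0.002072357527498047
near in tool axes from TCP [-0.0471 -0.0004  0.0074]
second in tool axes from TCP [-0.0545  0.0511  0.0075]
far in tool axes from TCP [-0.1499  0.2039  0.0077]
hexp in tool axes from TCP [-0.04    0.1049  0.0076]
flange in tool axes from TCP [-0.0364  0.1565  0.0076]
plate in tool axes from TCP [-0.086   0.1021  0.0076]
```

View pics/n1.png

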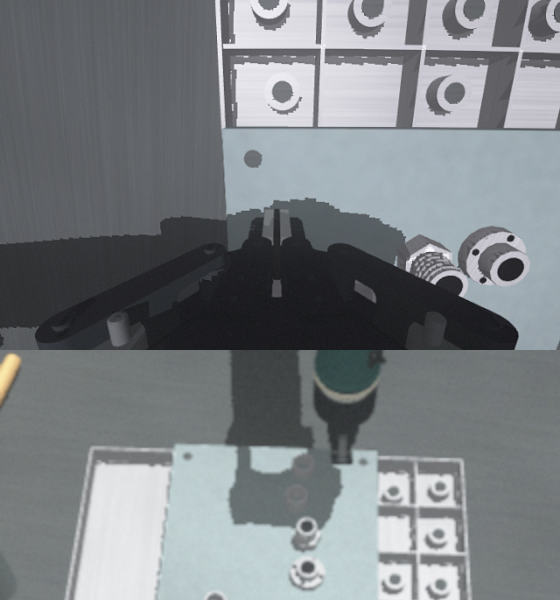

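The hand stands behind the near ring, and the wrist camera, which looks the other way, shows the hex plug and flange well clear at (435,265) and (495,255). I'll push the near ring part of the way, then check for drift.

```bash
python3 -m jog '[[-0.01,0,0,0,0,0,0],[-0.01,0,0.001,0,0,0,0],[-0.01,0,0,0,0,0,0],[-0.01,0,0,0,0,0,0],[-0.01,0,0,0,0,0,0],[-0.01,0,0,0,0,0,0],[-0.01,0,0,0,0,0,0],[-0.01,0,0,0,0,0,0]]'
cat > chk.py <<'E'
from h import *
from scipy.spatial.transform import Rotation as Ro
import sys
s=ctrl.observe();R=Ro.from_rotvec(s["tcp_rot"]).as_matrix();p=np.array(s["eef_pos"])
print(round(float(s["time"]),2),p.round(4),"F",np.round(s["contact_force"],1))
for cam in("top","scene"):
    im,_=ctrl.grab_frame(cam);cv2.imwrite(f"pics/{sys.argv[1]}_{cam}.png",im[...,::-1])
    for l in("offcut_a_mid",):
        for r in ctrl.mark_of(cam,l)[:5]:
            q=onz(cam,r["pixel"],.071);print(cam,round(r["score"],2),np.round(r["pixel"]),q.round(3),"tool axes",(R.T@(q-p)).round(4))
a=cv2.imread(f"pics/{sys.argv[1]}_top.png")[120:260,230:430];b=cv2.imread(f"pics/{sys.argv[1]}_scene.png")[150:290,210:410]
cv2.imwrite(f"pics/{sys.argv[1]}.png",np.vstack([cv2.resize(x,(428,300),interpolation=2) for x in(a,b)]))
E
python3 chk.py n2
```

```text
time: 5.1
eef_pos: [0.4851, -0.0334, 0.0654]
tcp_rot: [-2.103, -2.334, 0.0]
contact_force: [-0.1, -0.4, 0.4]
opening: 0.001
5.1 [ 0.4851 -0.0334  0.0654] F [-0.1 -0.4  0.4]
top 0.63 [148. 340.] [ 0.696 -0.098  0.071] tool axes [-0.0867  0.2034 -0.0056]
scene 0.45 [256. 285.] [ 0.694 -0.087  0.071] tool axes [-0.0752  0.2027 -0.0056]
```

View pics/n2.png

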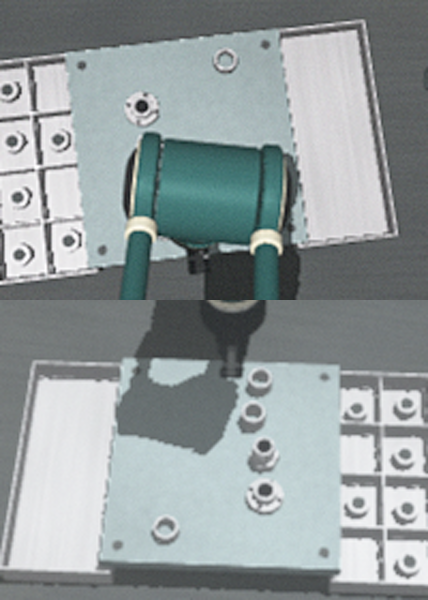

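The scene picture shows the near ring still at about (331,187), with the fingertips already past it at about (318,185). I'll see where the tip projects to.

Run:
```python
from h import *
s=ctrl.observe();p=np.array(s["eef_pos"]);print(s["time"],p)
print("tcp proj",proj("scene",p),"near ring mid proj",proj("scene",np.array([.482,0,.071])),proj("scene",np.array([.482,-.055,.071])))
im,d=ctrl.grab_frame("scene")
for l in("offcut_b","flange","hex_plug"):
  for r in ctrl.find_in("scene",l)[:4]:print(l,round(r["score"],2),np.round(r["rect"]))
cv2.imwrite("pics/n3.png",cv2.resize(im[160:230,270:370,::-1],(800,560),interpolation=cv2.INTER_NEAREST))
```

```text
5.3 [ 0.48502508 -0.03293383  0.06547029]
tcp proj [318.67881148 188.71657951] near ring mid proj [330.92897686 188.17986888] [310.74127774 185.70011132]
offcut_b 0.48 [321. 196. 333. 211.]
offcut_b 0.43 [285. 252. 293. 261.]
flange 0.62 [329. 234. 345. 249.]
hex_plug 0.44 [327. 214. 339. 233.]
hex_plug 0.44 [497. 223. 518. 278.]
```

View pics/n3.png

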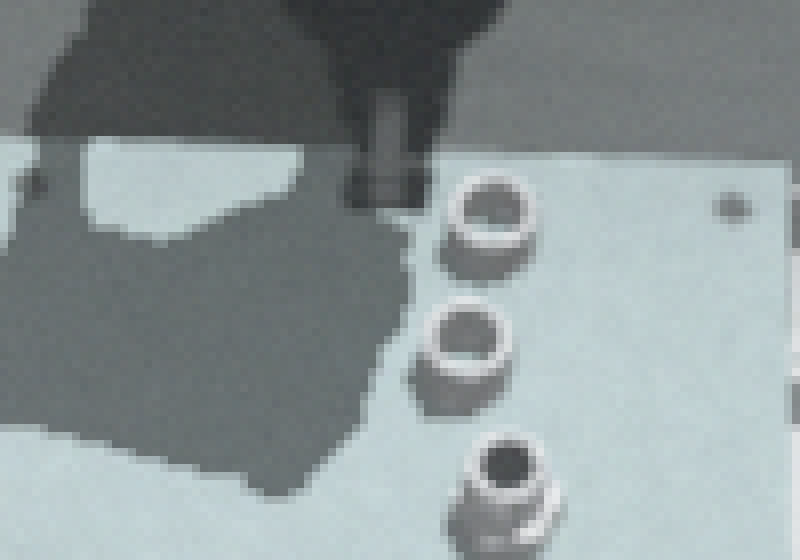

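Run:
```python
from h import *
im,d=ctrl.grab_frame("scene");s=ctrl.observe();print(s["time"],s["eef_pos"],s["opening"])
o=None
for r in range(168,196,2):
    L=[]
    for c in (314,318,322,326,331,336):
        O,D=ray("scene",(r,c));L.append(tuple(np.round(O+D*d[r,c],3).tolist()))
    print(r,*L)
im,d=ctrl.grab_frame("top")
for r in range(224,246,3):
    print(r,*[tuple(np.round(ray("top",(r,c))[0]+ray("top",(r,c))[1]*d[r,c],3).tolist()) for c in(308,314,320,326,332)])
```

```text
5.55 [ 0.4849727  -0.03247592  0.06545741] -0.003206807041649752
168 (0.504, -0.041, 0.192) (0.519, -0.028, 0.216) (1.191, 0.083, 1.223) (0.497, -0.012, 0.188) (0.366, -0.015, -0.005) (0.366, -0.0, -0.003)
170 (0.503, -0.041, 0.181) (0.522, -0.028, 0.211) (0.521, -0.018, 0.213) (0.5, -0.011, 0.183) (0.379, -0.013, 0.004) (0.374, 0.001, 0.0)
172 (0.503, -0.041, 0.172) (0.521, -0.028, 0.201) (0.523, -0.018, 0.207) (0.499, -0.011, 0.173) (0.382, -0.013, -0.002) (0.382, 0.002, 0.001)
174 (0.498, -0.042, 0.155) (0.522, -0.028, 0.194) (0.523, -0.018, 0.199) (0.497, -0.012, 0.161) (0.389, -0.012, -0.002) (0.384, 0.003, -0.006)
176 (0.404, -0.059, -0.001) (0.528, -0.027, 0.195) (0.492, -0.023, 0.141) (0.399, -0.025, 0.0) (0.396, -0.011, -0.002) (0.393, 0.004, -0.004)
178 (0.449, -0.051, 0.06) (0.53, -0.027, 0.19) (0.501, -0.021, 0.146) (0.445, -0.019, 0.061) (0.405, -0.009, 0.002) (0.402, 0.005, -0.0)
180 (0.53, -0.037, 0.178) (0.536, -0.026, 0.189) (0.527, -0.017, 0.178) (0.451, -0.018, 0.06) (0.451, -0.004, 0.063) (0.447, 0.009, 0.061)
182 (0.541, -0.035, 0.186) (0.537, -0.026, 0.182) (0.5
[... 1165 characters left out ...]
9, -0.001, 0.437) (0.448, -0.012, 0.446) (0.448, -0.022, 0.447) (0.448, -0.032, 0.452) (0.447, -0.042, 0.453)
233 (0.465, -0.005, 0.058) (0.452, -0.016, 0.286) (0.45, -0.027, 0.314) (0.451, -0.04, 0.302) (0.464, -0.07, 0.06)
236 (0.457, -0.005, 0.062) (0.457, -0.021, 0.062) (0.449, -0.031, 0.22) (0.449, -0.046, 0.205) (0.456, -0.07, 0.059)
239 (0.449, -0.005, 0.061) (0.449, -0.021, 0.056) (0.443, -0.032, 0.183) (0.443, -0.047, 0.176) (0.451, -0.074, -0.004)
242 (0.443, -0.006, -0.002) (0.443, -0.023, -0.004) (0.436, -0.032, 0.18) (0.436, -0.047, 0.181) (0.442, -0.074, 0.002)
245 (0.435, -0.005, -0.001) (0.434, -0.022, 0.001) (0.429, -0.032, 0.183) (0.429, -0.046, 0.182) (0.433, -0.074, -0.0)
```

Run:
```python
from h import *
s=ctrl.observe();c=ctrl.calibration("wrist");im,d=ctrl.grab_frame("wrist")
R=np.array(c["R"]);print("cam",(-R.T@c["t"]).round(3),"axis",R[2].round(3),"tcp",s["eef_pos"].round(3), "q",s["qpos"].round(4),"tcp proj",proj("wrist",s["eef_pos"],c).round(0))
for r in (160,200,*range(225,350,8)):
    print(r,*[tuple(np.round(ray("wrist",(r,x),c)[0]+ray("wrist",(r,x),c)[1]*d[r,x],3).tolist()) for x in(250,300,310,317,324,334,420)])
cv2.imwrite("pics/n4.png",np.hstack([im[200:400,200:440,::-1],cv2.applyColorMap(np.uint8(np.clip(d*600,0,255)),2)[200:400,200:440]]))
```

```text
cam [0.479 0.034 0.232] axis [ 0.029 -0.259 -0.965] tcp [ 0.485 -0.032  0.065] q [-0.1181  0.0444  2.1381  0.      0.9591 -0.2231] tcp proj [315. 239.]
160 (0.431, 0.001, -0.0) (0.472, 0.012, 0.06) (0.478, 0.013, 0.061) (0.482, 0.014, 0.065) (0.486, 0.014, 0.06) (0.491, 0.014, 0.061) (0.541, 0.019, 0.059)
200 (0.433, -0.031, -0.001) (0.474, -0.008, 0.073) (0.48, -0.011, 0.06) (0.484, -0.01, 0.059) (0.488, -0.01, 0.06) (0.493, -0.006, 0.074) (0.545, -0.004, 0.059)
225 (0.434, -0.052, -0.0) (0.476, -0.027, 0.06) (0.482, -0.026, 0.061) (0.486, -0.026, 0.06) (0.49, -0.025, 0.06) (0.496, -0.025, 0.06) (0.539, -0.013, 0.081)
233 (0.434, -0.059, 0.0) (0.476, -0.032, 0.06) (0.482, -0.032, 0.058) (0.486, -0.031, 0.06) (0.491, -0.03, 0.06) (0.497, -0.029, 0.061) (0.538, -0.015, 0.087)
241 (0.435, -0.066, 0.0) (0.476, -0.037, 0.06) (0.482, -0.021, 0.097) (0.485, -0.021, 0.097) (0.488, -0.021, 0.096) (0.497, -0.035, 0.06) (0.55, -0.029, 0.06)
249 (0.435, -0.073, -0.001) (0.477, -0.026, 0.098) (0.482, -0.022, 0.106) (0.485, -0.021, 0.106) (0.488, -0.021, 0.105) (0.494, -0.025, 0.096) (0.551, -0.0
[... 1266 characters left out ...]
.137) (0.489, -0.015, 0.162) (0.515, -0.017, 0.155)
321 (0.464, -0.032, 0.146) (0.48, -0.02, 0.16) (0.484, -0.037, 0.136) (0.493, -0.093, 0.059) (0.489, -0.035, 0.138) (0.488, -0.015, 0.166) (0.515, -0.019, 0.156)
329 (0.468, -0.017, 0.169) (0.48, -0.022, 0.161) (0.484, -0.041, 0.135) (0.494, -0.099, 0.06) (0.489, -0.039, 0.137) (0.489, -0.017, 0.165) (0.562, -0.092, 0.061)
337 (0.468, -0.017, 0.171) (0.48, -0.023, 0.163) (0.489, -0.105, 0.061) (0.494, -0.105, 0.06) (0.489, -0.04, 0.14) (0.489, -0.022, 0.163) (0.564, -0.098, 0.06)
345 (0.469, -0.017, 0.175) (0.48, -0.022, 0.166) (0.483, -0.022, 0.166) (0.485, -0.022, 0.166) (0.487, -0.021, 0.167) (0.489, -0.021, 0.167) (0.522, -0.036, 0.146)
```

View pics/n4.png

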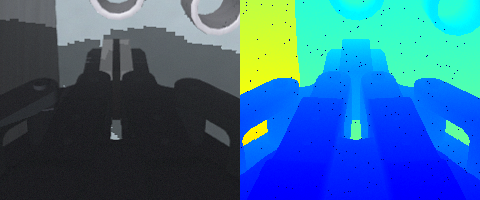

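The wrist depth settles it. The real fingertips end at z≈0.094 while the TCP reads 0.065, so they passed over the ring without touching it. The TCP therefore has to go about 29 mm lower. I'll also turn the tool 90° so the wider face pushes and the knuckles stay inside the row.

```bash
python3 -m jog '[[0,0,-0.02,0,0,10,0],[0,0,0,0,0,10,0],[0,0,0,0,0,10,0],[0,0,0,0,0,10,0],[0,0,0,0,0,10,0],[0,0,0,0,0,10,0],[0,0,0,0,0,10,0],[0,0,0,0,0,10,0]]'
python3 -m jog '[[0,0,0,0,0,10,0],[0,-0.04,0,0,0,0,0],[0,-0.042,0,0,0,0,0],[0,0,0.015,0,0,0,0],[0,0,0.015,0,0,0,0],[0,0,0.01,0,0,0,0],[0,0,0,0,0,0,0],[0,0,0,0,0,0,0]]'
python3 s.py
cat > tip.py <<'E'
from h import *
s=ctrl.observe();c=ctrl.calibration("wrist");im,d=ctrl.grab_frame("wrist");p=s["eef_pos"]
v,u=np.mgrid[150:350:2,200:440:2]
P=np.array([ray("wrist",(a,b),c)[0]+ray("wrist",(a,b),c)[1]*d[a,b] for a,b in zip(v.ravel(),u.ravel()) if d[a,b]>0])
Q=P-p;m=(abs(Q[:,0])<.02)&(abs(Q[:,1])<.02)
g=m&(P[:,2]>.064);print("finger low z",np.percentile(P[g][:,2],[0,2,5,20]).round(4),"plate z",np.median(P[(abs(P[:,2]-.06)<.006)][:,2]).round(4))
for lo,hi in((0,.006),(.006,.012),(.012,.03)):
    b=P[g][:,2].min();w=g&(P[:,2]>=b+lo)&(P[:,2]<b+hi);print(lo,"n",w.sum(),Q[w].min(0).round(3),Q[w].max(0).round(3))
E
python3 tip.py
```

```text
time: 6.65
eef_pos: [0.485, -0.0326, 0.0855]
tcp_rot: [3.112, 0.428, 0.0]
contact_force: [0.4, -0.7, -0.7]
opening: -0.002
time: 7.65
eef_pos: [0.4767, 0.0482, 0.0455]
tcp_rot: [3.137, 0.162, 0.0]
contact_force: [0.4, -0.2, -0.4]
opening: -0.0
7.65 [0.4767 0.0482 0.0455] toolx [0.995 0.103 0.   ] z [ 0. -0. -1.] F [ 0.4 -0.2 -0.4] op -0.0003291046467026977
near in tool axes from TCP [ 0.0003  0.0485 -0.0145]
second in tool axes from TCP [ 0.0518  0.0559 -0.0145]
far in tool axes from TCP [ 0.2048  0.1512 -0.0145]
hexp in tool axes from TCP [ 0.1056  0.0413 -0.0145]
flange in tool axes from TCP [ 0.1572  0.0376 -0.0145]
plate in tool axes from TCP [ 0.1028  0.0873 -0.0145]
finger low z [0.0742 0.0799 0.0864 0.1117] plate z 0.06
0 n 60 [ 0.006 -0.011  0.029] [0.013 0.014 0.035]
0.006 n 72 [ 0.005 -0.012  0.035] [0.012 0.015 0.041]
0.012 n 245 [ 0.005 -0.012  0.041] [0.013 0.015 0.059]
```

```bash
python3 -m jog '[[0,0,0.006,0,0,0,0],[0,0.005,0.004,0,0,0,0],[0,0.012,0,0,0,0,0],[0,0.012,0,0,0,0,0],[0,0.012,0,0,0,0,0],[0,0.012,0,0,0,0,0],[0,0.012,0,0,0,0,0],[0,0.01,0,0,0,0,0]]'
cat > c2.py <<'E'
from h import *
from scipy.spatial.transform import Rotation as Ro
import sys
s=ctrl.observe();R=Ro.from_rotvec(s["tcp_rot"]).as_matrix();p=np.array(s["eef_pos"])
print(round(float(s["time"]),2),p.round(4),"F",np.round(s["contact_force"],1))
im,d=ctrl.grab_frame("scene")
v,u=np.mgrid[140:300,200:400]
P=np.array([ray("scene",(a,b))[0]+ray("scene",(a,b))[1]*d[a,b] for a,b in zip(v.ravel(),u.ravel())]).reshape(*v.shape,3)
m=(P[...,2]>.069)&(P[...,2]<.105)&(abs(P[...,0]-.59)<.15)
from scipy import ndimage as N
lab,n=N.label(m,np.ones((3,3)))
for i in range(1,n+1):
    q=P[lab==i]
    if len(q)>12:
        ctr=(q.min(0)+q.max(0))/2;ctr[2]=.07;print(len(q),ctr[:2].round(3),"size",np.ptp(q,axis=0).round(3),"z90",np.percentile(q[:,2],90).round(3),"tool",(R.T@(ctr-p)).round(3))
cv2.imwrite(f"pics/{sys.argv[1]}.png",cv2.resize(im[140:300,200:400,::-1],(750,600),interpolation=2))
E
python3 c2.py n5
```

```text
time: 8.7
eef_pos: [0.4852, -0.0261, 0.0362]
tcp_rot: [-3.137, -0.163, -0.002]
contact_force: [0.0, 3.1, 5.9]
opening: 0.0
8.7 [ 0.4852 -0.0261  0.0362] F [0.  3.1 5.9]Traceback (most recent call last):
  File "c2.py", line 8, in <module>
    P=np.array([ray("scene",(a,b))[0]+ray("scene",(a,b))[1]*d[a,b] for a,b in zip(v.ravel(),u.ravel())]).reshape(*v.shape,3)
                                      ~~~^^^^^^^^^^^^^^^
  File "h.py", line 4, in ray
    c=cal or ctrl.calibration(cam);K=np.array(c["K"]);R=np.array(c["R"]);t=np.array(c["t"])
             ~~~~~~~~~~~~~~~~^^^^^
ValueError: time passes only in moves, steps and waits
```

```bash
sed -i 's/^im,d=/cal=ctrl.calibration("scene")\nim,d=/; s/ray("scene",(a,b))/ray("scene",(a,b),cal)/g' c2.py; python3 c2.py n5
```

```text
8.75 [ 0.4853 -0.0272  0.0362] F [-0.6  0.3  6.7]
125 [ 0.485 -0.038] size [0.028 0.06  0.036] z90 0.101 tool [-0.001  0.01  -0.034]
98 [ 0.533 -0.001] size [0.031 0.028 0.021] z90 0.088 tool [ 0.051 -0.021 -0.034]
157 [0.586 0.02 ] size [0.032 0.033 0.032] z90 0.099 tool [ 0.105 -0.037 -0.034]
191 [0.634 0.028] size [0.042 0.041 0.018] z90 0.084 tool [ 0.154 -0.04  -0.034]
79 [ 0.696 -0.08 ] size [0.03  0.03  0.015] z90 0.081 tool [ 0.204  0.074 -0.033]
```

View pics/n5.png

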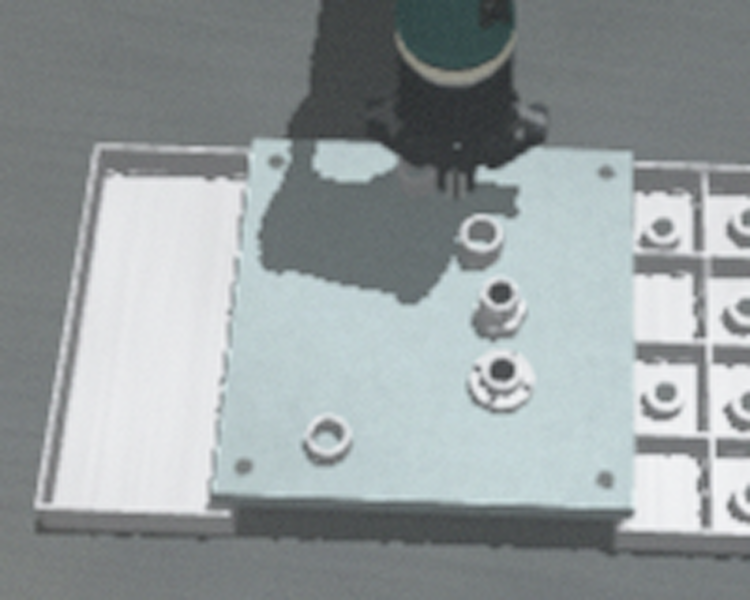

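The near ring (in shadow at crop position 415,178) is now moving ahead of the fingers, and the other items haven't moved. There's a 6 N upward force, so the tips are brushing the plate. I'll lift 3 mm and go on.

```bash
python3 -m jog '[[0,0,-0.003,0,0,0,0],[0,0.008,0,0,0,0,0],[0,0.012,0,0,0,0,0],[0,0.012,0,0,0,0,0],[0,0.012,0,0,0,0,0],[0,0.012,0,0,0,0,0],[0,0.012,0,0,0,0,0],[0,0.008,0,0,0,0,0]]'
python3 c2.py n6
```

```text
time: 9.8
eef_pos: [0.4923, -0.1023, 0.0385]
tcp_rot: [3.137, 0.163, 0.0]
contact_force: [0.8, -0.0, -0.6]
opening: -0.0
9.8 [ 0.4923 -0.1023  0.0385] F [ 0.8 -0.  -0.6]
120 [ 0.492 -0.113] size [0.026 0.06  0.036] z90 0.099 tool [-0.001  0.011 -0.032]
98 [ 0.534 -0.001] size [0.031 0.027 0.025] z90 0.089 tool [ 0.052 -0.097 -0.032]
154 [0.586 0.02 ] size [0.03  0.034 0.033] z90 0.099 tool [ 0.106 -0.112 -0.032]
192 [0.635 0.029] size [0.042 0.042 0.019] z90 0.085 tool [ 0.156 -0.115 -0.032]
78 [ 0.696 -0.079] size [0.03  0.029 0.014] z90 0.081 tool [ 0.205 -0.002 -0.032]
```

```bash
python3 -m jog '[[0,0.01,0,0,0,0,0],[0,0.01,0,0,0,0,0],[0,0.01,0,0,0,0,0],[0,0.01,0,0,0,0,0],[0,0.01,0,0,0,0,0],[0,0.01,0,0,0,0,0],[0,0.008,0,0,0,0,0],[0,0,0,0,0,0,0]]'
python3 c2.py n7
```

```text
time: 10.85
eef_pos: [0.4995, -0.1697, 0.0385]
tcp_rot: [3.137, 0.163, 0.0]
contact_force: [0.3, -0.6, -0.7]
opening: -0.003
10.85 [ 0.4995 -0.1697  0.0385] F [ 0.3 -0.6 -0.7]
67 [ 0.503 -0.166] size [0.015 0.028 0.036] z90 0.102 tool [ 0.004 -0.003 -0.031]
101 [ 0.534 -0.001] size [0.03  0.028 0.021] z90 0.088 tool [ 0.052 -0.164 -0.031]
153 [0.586 0.021] size [0.031 0.034 0.033] z90 0.099 tool [ 0.106 -0.18  -0.031]
185 [0.634 0.029] size [0.041 0.042 0.02 ] z90 0.084 tool [ 0.155 -0.183 -0.031]
81 [ 0.695 -0.079] size [0.03  0.029 0.015] z90 0.081 tool [ 0.204 -0.07  -0.031]
```

View pics/n7.png

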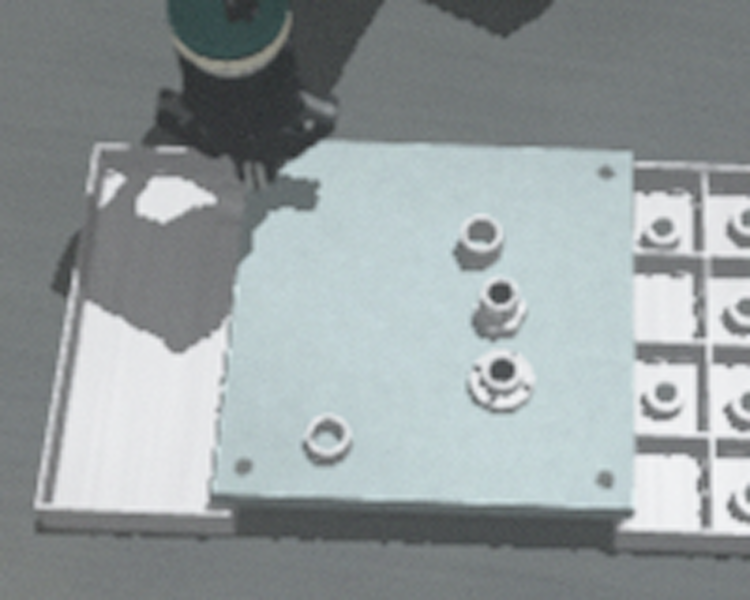

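The near ring has left the plate, and the plug, flange and other rings are in place (crop 500,305; 500,380; 480,240; 327,437). On to the second ring.

```bash
python3 -m jog '[[0,0,-0.045,0,0,0,0],[0.013,-0.0525,0,0,0,0,0],[0.013,-0.0525,0,0,0,0,0],[0.013,-0.0525,0,0,0,0,0],[0.013,-0.0525,0,0,0,0,0],[0,0,0.02,0,0,0,0],[0,0,0.015,0,0,0,0],[0,0,0.01,0,0,0,0]]'
python3 c2.py n8; python3 tip.py
```

```text
time: 11.9
eef_pos: [0.5282, 0.045, 0.0372]
tcp_rot: [3.137, 0.163, -0.003]
contact_force: [-0.2, -0.6, -0.7]
opening: 0.003
11.9 [0.5282 0.045  0.0372] F [-0.2 -0.6 -0.7]
63 [0.528 0.049] size [0.023 0.026 0.034] z90 0.101 tool [ 0.    -0.004 -0.033]
98 [ 0.534 -0.001] size [0.03  0.028 0.022] z90 0.088 tool [ 0.001  0.046 -0.033]
150 [0.587 0.02 ] size [0.032 0.034 0.033] z90 0.099 tool [ 0.055  0.031 -0.033]
186 [0.635 0.029] size [0.041 0.042 0.021] z90 0.085 tool [ 0.105  0.027 -0.033]
80 [ 0.696 -0.08 ] size [0.032 0.029 0.016] z90 0.081 tool [ 0.154  0.141 -0.033]
finger low z [0.0654 0.0711 0.0776 0.1025] plate z 0.06
0 n 55 [ 0.006 -0.011  0.029] [0.012 0.014 0.035]
0.006 n 78 [ 0.006 -0.012  0.035] [0.012 0.015 0.041]
0.012 n 248 [ 0.006 -0.012  0.041] [0.013 0.015 0.059]
```

```bash
python3 -m jog '[[0.001,0.01,0,0,0,0,0],[0,0.012,0,0,0,0,0],[0,0.012,0,0,0,0,0],[0,0.012,0,0,0,0,0],[0,0.013,0,0,0,0,0],[0,0.013,0,0,0,0,0],[0,0.013,0,0,0,0,0],[0,0.01,0,0,0,0,0]]'
python3 c2.py n9
```

```text
time: 13.0
eef_pos: [0.5401, -0.05, 0.0384]
tcp_rot: [-3.137, -0.163, 0.0]
contact_force: [-0.6, 0.5, 1.1]
opening: -0.0
13.0 [ 0.5401 -0.05    0.0384] F [-0.6  0.5  1.1]
131 [ 0.542 -0.062] size [0.026 0.056 0.035] z90 0.098 tool [ 0.001  0.012 -0.032]
153 [0.585 0.021] size [0.032 0.033 0.032] z90 0.098 tool [ 0.053 -0.065 -0.032]
187 [0.635 0.029] size [0.043 0.041 0.019] z90 0.084 tool [ 0.103 -0.069 -0.032]
78 [ 0.696 -0.08 ] size [0.031 0.029 0.014] z90 0.08 tool [ 0.152  0.046 -0.032]
```

```bash
python3 -m jog '[[0,0.01,0,0,0,0,0],[0,0.013,0,0,0,0,0],[0,0.013,0,0,0,0,0],[0,0.013,0,0,0,0,0],[0,0.013,0,0,0,0,0],[0,0.012,0,0,0,0,0],[0,0.01,0,0,0,0,0],[0,0.009,0,0,0,0,0]]'
python3 -m jog '[[0,0.009,0,0,0,0,0],[0,0.009,0,0,0,0,0],[0,0.007,0,0,0,0,0],[0,0,0,0,0,0,0],[0,0,-0.045,0,0,0,0],[0,0,-0.02,0,0,0,0],[0,0,0,0,0,0,0],[0,0,0,0,0,0,0]]'
python3 c2.py n10
```

```text
time: 14.05
eef_pos: [0.5498, -0.1423, 0.0385]
tcp_rot: [-3.137, -0.164, -0.0]
contact_force: [1.0, 0.8, 0.2]
opening: 0.002
time: 15.05
eef_pos: [0.5515, -0.1661, 0.1024]
tcp_rot: [-3.137, -0.164, 0.002]
contact_force: [0.2, -0.5, 0.2]
opening: -0.001
15.05 [ 0.5515 -0.1661  0.1024] F [ 0.2 -0.5  0.2]
153 [0.584 0.021] size [0.032 0.034 0.032] z90 0.099 tool [ 0.052 -0.182  0.032]
184 [0.635 0.028] size [0.043 0.041 0.02 ] z90 0.084 tool [ 0.103 -0.184  0.032]
81 [ 0.695 -0.08 ] size [0.032 0.029 0.015] z90 0.081 tool [ 0.152 -0.071  0.032]
```

View pics/n10.png

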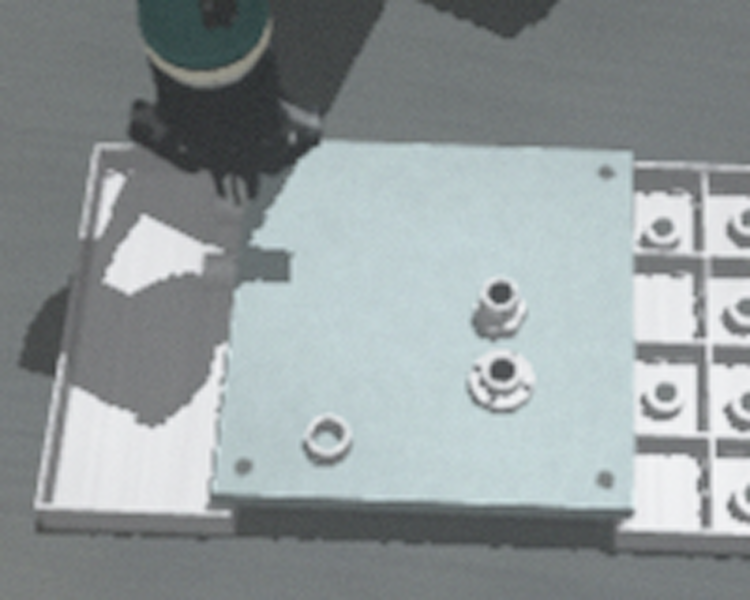

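```bash
python3 -m jog '[[0.038,-0.0295,0,0,0,0,0],[0.038,-0.0295,0,0,0,0,0],[0.038,-0.0295,0,0,0,0,0],[0.038,-0.0295,0,0,0,0,0],[0,0,0.025,0,0,0,0],[0,0,0.025,0,0,0,0],[0,0,0.014,0,0,0,0],[0,0,0,0,0,0,0]]'
python3 c2.py n11
```

```text
time: 16.1
eef_pos: [0.6902, -0.0332, 0.038]
tcp_rot: [-3.137, -0.164, 0.004]
contact_force: [-0.0, 0.5, -0.3]
opening: -0.0
16.1 [ 0.6902 -0.0332  0.038 ] F [-0.   0.5 -0.3]
153 [0.587 0.021] size [0.033 0.033 0.033] z90 0.098 tool [-0.097 -0.064 -0.032]
141 [0.634 0.028] size [0.042 0.042 0.02 ] z90 0.084 tool [-0.049 -0.067 -0.032]
70 [ 0.695 -0.08 ] size [0.03  0.029 0.014] z90 0.08 tool [ 0.     0.047 -0.032]
56 [ 0.693 -0.029] size [0.016 0.028 0.034] z90 0.101 tool [ 0.003 -0.004 -0.032]
```

```bash
python3 -m jog '[[0,0.01,0,0,0,0,0],[0,0.011,0,0,0,0,0],[0,0.012,0,0,0,0,0],[0,0.012,0,0,0,0,0],[0,0.012,0,0,0,0,0],[0,0.012,0,0,0,0,0],[0,0.01,0,0,0,0,0],[0,0.01,0,0,0,0,0]]'
python3 -m jog '[[0,0.01,0,0,0,0,0],[0,0.01,0,0,0,0,0],[0,0.01,0,0,0,0,0],[0,0,0,0,0,0,0],[0,0,-0.04,0,0,0,0],[0,-0.03,-0.06,0,0,0,0],[0.02,-0.05,-0.03,0,0,0,0],[0.02,-0.05,0,0,0,0,0]]'
python3 -m jog '[[0,-0.06,0,0,0,0,0],[0,-0.06,0,0,0,0,0],[0,-0.06,0,0,0,0,0],[0,-0.06,0,0,0,0,0],[0,-0.06,0,0,0,0,0],[0,-0.06,0,0,0,0,0],[0,0,0,0,0,0,0],[0,0,0,0,0,0,0]]'
python3 chk.py n12; python3 c2.py n13
```

```text
time: 17.15
eef_pos: [0.7005, -0.1224, 0.0394]
tcp_rot: [-3.137, -0.164, 0.0]
contact_force: [-0.3, 0.5, 0.8]
opening: -0.003
time: 18.15
eef_pos: [0.7331, -0.0192, 0.171]
tcp_rot: [3.137, 0.162, 0.014]
contact_force: [1.6, -0.4, 0.5]
opening: 0.0
time: 19.15
eef_pos: [0.6921, 0.3381, 0.165]
tcp_rot: [3.136, 0.166, -0.001]
contact_force: [-0.2, -0.5, 0.4]
opening: 0.001
19.15 [0.6921 0.3381 0.165 ] F [-0.2 -0.5  0.4]
top 0.4 [150. 374.] [ 0.69  -0.192  0.071] tool axes [-0.0582  0.5267  0.0945]
scene 0.39 [261. 244.] [ 0.722 -0.185  0.071] tool axes [-0.025   0.5236  0.0944]
19.35 [0.693  0.3361 0.1655] F [0.9 0.1 0.8]
149 [0.586 0.021] size [0.031 0.034 0.032] z90 0.099 tool [-0.139  0.303  0.096]
185 [0.634 0.028] size [0.041 0.042 0.019] z90 0.085 tool [-0.091  0.3    0.096]
```

View pics/n12.png

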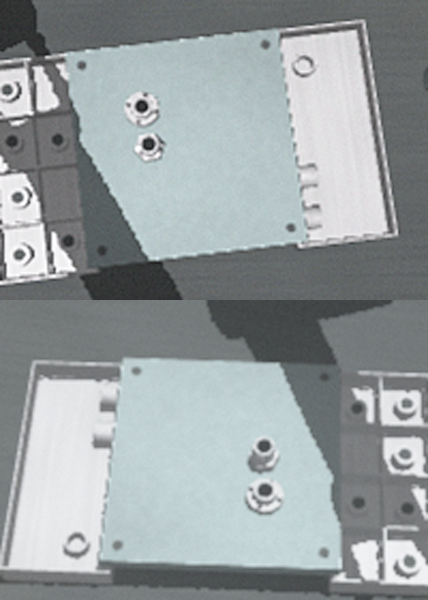

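Both views show all three rings in the scrap tray. One stands upright (top view 303,65) and two lie on their sides by the plate edge (308,175 and 312,215). The flange and plug stand where they did. I'll check heights and that everything is at rest, then hand in.

Run:
```python
from h import *
cal=ctrl.calibration("top")
for k in range(2):
    im,d=ctrl.grab_frame("top")
    for x,y in((303,65),(308,175),(310,168),(312,215)):
        c=int(230+x/2.14);r=int(120+y/2.14)
        P=[ray("top",(a,b),cal)[0]+ray("top",(a,b),cal)[1]*d[a,b] for a in range(r-4,r+5) for b in range(c-4,c+5) if d[a,b]>0]
        P=np.array(P);P=P[P[:,2]<.055];print(k,P.mean(0).round(3),"max z",P[:,2].max().round(3))
s=ctrl.observe();print(s["time"],s["contact_force"].round(1),abs(s["qd"]).max())
print(ctrl.job_done())
```

```text
0 [ 0.706 -0.193  0.01 ] max z 0.027
0 [ 0.554 -0.19   0.029] max z 0.037
0 [ 0.564 -0.195  0.019] max z 0.037
0 [ 0.5   -0.195  0.03 ] max z 0.037
1 [ 0.706 -0.193  0.01 ] max z 0.024
1 [ 0.554 -0.19   0.029] max z 0.034
1 [ 0.564 -0.195  0.019] max z 0.034
1 [ 0.5   -0.195  0.029] max z 0.035
19.5 [ 0.1  1.  -0. ] 0.005343453564716305
the job is handed in; nothing more can be done
None
```

All three off-cuts are in the scrap tray at the −y end of the plate, pushed there one at a time with the closed fingers. I handed the job in at 19.5 s.

**Last checks:**
- **Off-cuts:** the top and scene pictures show all three in the tray. One is standing. The other two lie on their sides by the plate edge, with tops at about 35 mm, which fits rings resting on the tray floor. They were in the same place in two successive frames.
- **Flange and hex plug:** both measured within about 3 mm of where they started, which is the measuring noise.
- **Stock tray:** its fittings show in both pictures, partly in the arm's shadow, with no off-cut among them.
- **Robot:** the hand was raised clear at z ≈ 0.165 m, with a contact force of about 1 N or less.
- **Not checked:** I did not measure the hammer, brush, can and pipe piece again at the end. No force reading suggested the arm touched them.

**What disagreed:** the real fingertips ended about 29 mm short of the stated TCP. Because of that, the first pass went over the near ring without touching it. I measured the offset with the wrist camera's depth, lowered the hand and turned it 90°. The tips then brushed the plate lightly once, at about 6 N, and I lifted 3 mm.

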